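# Close two tubes of the sample block by sliding each cap to the seat it fits

## Robot

A 6-joint arm with a two-finger parallel gripper is mounted at the origin on the work surface. World frame = base frame: x ahead of the robot, y to its left, z up, the work surface at z = 0. Lengths are in m, angles in rad, forces in N, time in s.
With the tool pointing down it reaches from about 0.35 to 0.775 m from the base axis. Payload 7.3 kg.
Tool frame: the origin (TCP) lies on the centre line of the jaws, within the pads' length; the fingertips stand 25 mm ahead of it and the grasp point (between the pads) lies 6 mm ahead of it; z points along the fingers, y is the direction in which the jaws open and shut (so a half turn about z gives the same grasp; the last joint's range is limited). The gripper opens to 92 mm and grips with 3 to 60 N. Pads are 19 mm wide; open, the fingers measure 130 mm over their backs; the gripper's body (75 mm by 190 mm) begins 47 mm behind the grasp point.
Start: joints at [0.975, 0.342, 1.524, -0, 1.275, -0.146], TCP at [0.228, 0.473, 0.252] pointing down, gripper open.
Joint ranges: [-2.53, 2.53], [-0.77, 2.02], [0.04, 2.7], [-1, 4.14], [0.28, 2.66], [-3.11, 3.11]. Speed limits (rad/s): [2.57, 2.57, 3.14, 3.14, 3.14, 3.14].

## Interface

Orientations are given as [roll, pitch, yaw] about the fixed x, y, z axes, in that order (R = Rz(yaw) Ry(pitch) Rx(roll)).
In Python, from cell import telemetry, read_camera, workorder gives the robot as it stands.
- The arm moves only by the shell command python3 -m creep 'ROWS' [FORCE]. ROWS is JSON, one flat list of numbers, 5 for each row, row after row: the opening, from 0 (shut) to 1 (fully open), then the shift along the world's x, y, z in m, then the turn about the world's z in rad. A call has 1 to 12 rows; each row shifts and turns the pose as measured when the row begins; what a row does not reach is not made up. A row lasts 1/8 s, in which the tool goes at most 62.5 mm and 10.7 degrees, less where a joint would pass 70% of its speed; a pose out of reach is approached as far as the arm can. A call is refused whole if a number of a shift passes 0.0625 or a number of a turn 0.188, either way. A call with a gripper value outside its range is refused whole. The fingers move at their own pace and stop on an object; FORCE is the grip in N (left out, the last holds). Time passes only in rows, so rows that do not move let the fingers close. It gives the time, the measured TCP pose, the force and the opening at its end, in the units of the state.
- telemetry.observe(): the state, without advancing time (a new reading comes with each control period).
- read_camera(name): name is "scene" or "top" or "wrist"; returns a dict with "image" (384x512x3 uint8, red, green, blue), "fovy" (degrees; the focal length in pixels is half the picture's height over the tangent of half this angle, whatever the lens; pixels are square), "cx", "cy" (the principal point, pixels), "distortion" ([k1, k2, p1, p2, k3] as OpenCV has them; the pictures are not rectified), "R" (3x3) and "t" (3): a world point X has camera coordinates R X + t. Camera axes: x right, y down, z forward; pixel columns grow to the right and rows downward; lengths in m; the calibration is good to about 2 mm. A picture is of the moment at which its call begins. There is no depth.
- workorder.hand_in(): hands the job in, once; it reports no verdict.
The state is a dict: "time": time; "qpos": joint angles; "qvel": joint speeds; "joint_efforts": joint torques, N m; "tool_pos": TCP position; "tool_rot": TCP orientation; "contact_force": force on the tool from outside, world axes, zero at the start; "torque": the same for the moment, N m; "opening": finger opening in m.
Only numpy, scipy, OpenCV 4.12 (cv2) and the standard library are available. Lean on these libraries where they do the work, as an engineer would, in place of code of your own. Each camera call takes 0.05 s, during which the arm holds its last target.

## Task

Two of the three tubes in the sample block must be closed with the two white caps standing on its deck: find by trial which seat each cap fits snugly, and leave both caps fully home, flat in their own seats, with the third tube left open. Slide the caps over the deck with a fingertip in the recess on top, and do not lift them off it. Do not disturb the other things on the block and around it.

Things in the scene. Friction and masses are not known exactly. Their poses are not given: they have to be found in the camera images.
- block: the sample block, fixed. Origin on the table; x away from the robot, y to the left along the row of tubes. Flat deck 62 mm above the table, from x = -160 to +110 and y = -160 to +160 mm, edged by lips 5 mm wide and 6 mm high. Three tubes in a row with 1 seat each; in front of them (x below 0) a plain apron where the caps start
- well_left (a point): point on the axis of the left tube, level with the deck (62 mm above the table), at block x = +50, y = 96 mm. Centre of a 96 mm square steel plate, flush with the deck, with a round seat 10 mm deep and 57, 65 or 73 mm wide: one of each, in an unknown order. A cap too wide for a seat slides across it
- well_middle (a point): point on the axis of the middle tube, level with the deck (62 mm above the table), at block x = +50, y = 0 mm. Centre of a 96 mm square steel plate, flush with the deck, with a round seat 10 mm deep and 57, 65 or 73 mm wide: one of each, in an unknown order. A cap too wide for a seat slides across it
- well_right (a point): point on the axis of the right tube, level with the deck (62 mm above the table), at block x = +50, y = -96 mm. Centre of a 96 mm square steel plate, flush with the deck, with a round seat 10 mm deep and 57, 65 or 73 mm wide: one of each, in an unknown order. A cap too wide for a seat slides across it
- cap_large_center (a point): the larger white cap: 70 mm wide, 36 mm tall, flat below, with a finger recess in its top 52 mm wide, 31 mm deep. Point: its centre, 18 mm above its underside, z up; 80 mm above the table on the deck, 70 when home. 0.2 kg, slick: slides with under 1 N (push low; it tips if pushed high) and drops when over a wide enough seat. Fits the 73 mm seat only. Starts near block x = -50, y = +95 or -95 mm
- cap_small_center (a point): the smaller white cap: 62 mm wide, 36 mm tall, flat below, with a finger recess in its top 52 mm wide, 31 mm deep. Point: its centre, 18 mm above its underside, z up; 80 mm above the table on the deck, 70 when home. 0.2 kg, slick: slides with under 1 N (push low; it tips if pushed high) and drops when over a wide enough seat. Fits the 65 mm seat; in the 73 mm one it is loose and wrong. Starts near block x = -50, y = +95 or -95 mm
- jar: lidded glass jar, 34 mm across, 45 mm tall, standing on the block's apron near its front edge. A bystander, loose, to be left alone; origin at its underside
- driver: screwdriver about 150 mm long, lying on the apron along the front edge. A bystander, loose, to be left alone; origin at its underside
- amber: amber bottle, 58 mm across, 130 mm tall, standing on the table close behind the block. A bystander, loose, to be left alone; origin at its underside
- dish: flat clear dish, 84 mm across, 16 mm high, lying on the table close behind the block. A bystander, loose, to be left alone; origin at its underside
- beaker: glass beaker, 72 mm across, 90 mm tall, standing on the table to the left of the block. A bystander, loose, to be left alone; origin at its underside
- timer: small white timer, 60 x 75 mm, 26 mm high, lying on the table to the right of the block. A bystander, loose, to be left alone; origin at its underside
Things that resemble listed ones, but are neither listed nor needed, are in the scene too. What is shaped like the part that bears cap_small_center but orange is not meant.

How it is judged:
By the outcome, as a careful person would: the job done as asked, in the order asked, and still so for the second after the job is handed in, with the robot touching nothing.
It also fails if it takes over 72 s, if anything falls off the work surface, if the arm or the gripper's body presses on something with over 40 N, if the wrist force passes 120 N, or if a joint passes its speed limit or range.

## Working session

There is one attempt and no reset: what is moved stays moved. The work goes in short steps, Python scripts to look and compute and a shell command to move; the robot and the scene stay as the last step left them, time stands still between calls to the robot, and variables do not carry over. Pictures are saved under pics/ and viewed, and the job is handed in when it is done.

```bash
ls; mkdir -p pics; cat > h.py <<'E'
import numpy as np,cv2
from cell import telemetry, read_camera, workorder
def snap(n,f):
    c=read_camera(n); cv2.imwrite('pics/'+f,c['image'][:,:,::-1]); return c
def K(c):
    h=c['image'].shape[0]; f=h/2/np.tan(np.radians(c['fovy'])/2)
    return np.array([[f,0,c['cx']],[0,f,c['cy']],[0,0,1.]])
def ray(c,px,z):
    p=cv2.undistortPoints(np.array([[px]],float),K(c),np.array(c['distortion'],float))[0,0]
    R=np.array(c['R']);t=np.array(c['t']); C=-R.T@t; d=R.T@np.array([p[0],p[1],1]); return C+d*(z-C[2])/d[2]
def proj(c,P):
    return cv2.projectPoints(np.array(P,float).reshape(-1,1,3),cv2.Rodrigues(np.array(c['R'],float))[0],np.array(c['t'],float),K(c),np.array(c['distortion'],float))[0][:,0]
E
python3 - <<'E'
from h import *
s=telemetry.observe(); print(s)
for n in ['scene','top','wrist']:
    c=snap(n,n+'0.png'); print(n,c['fovy'],c['t'])
E
```

```text
pics
{'time': 0.0, 'qpos': array([ 9.75005436e-01,  3.42730685e-01,  1.52500735e+00, -3.12787685e-05,
        1.27541142e+00, -1.46042920e-01]), 'qvel': array([ 0.00030962, -0.00038006,  0.00200605, -0.0002782 ,  0.00166305,
        0.00019696]), 'joint_efforts': array([-2.13165200e-03, -4.31234336e+01, -2.44225037e+01,  7.16795702e-02,
        5.58782613e-02, -1.29927507e-04]), 'tool_pos': array([0.22803624, 0.47247892, 0.25104418]), 'tool_rot': array([-3.14004807e+00, -1.96960855e-04,  2.69185366e+00]), 'contact_force': array([-0.30951996,  1.12102093, -0.632067  ]), 'torque': array([-0.0558575 ,  0.03137157, -0.00581801]), 'opening': 0.09178672467697281}
scene 49.675575816208536 [ 0.44974158 -0.2501929   1.11331064]
top 49.41801613027442 [0.02343143 0.53986732 0.97293681]
wrist 59.8710158798269 [-0.52408077 -0.02962942  0.39023584]
```

View pics/scene0.png

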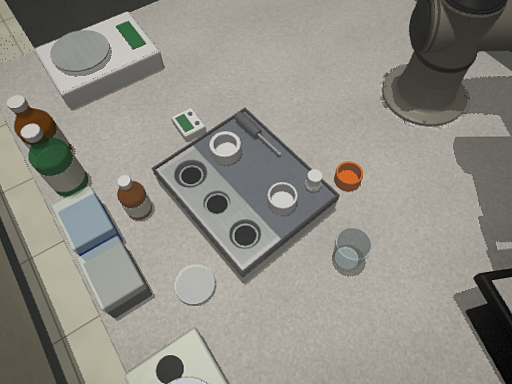

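View pics/top0.png

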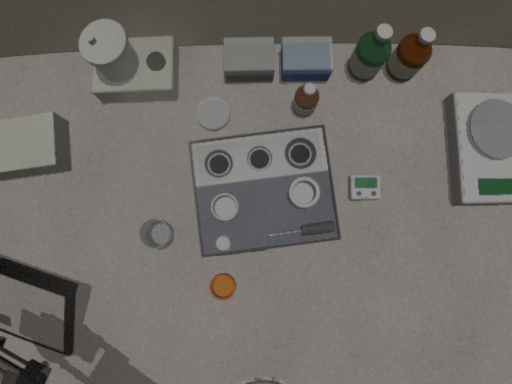

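View pics/wrist0.png

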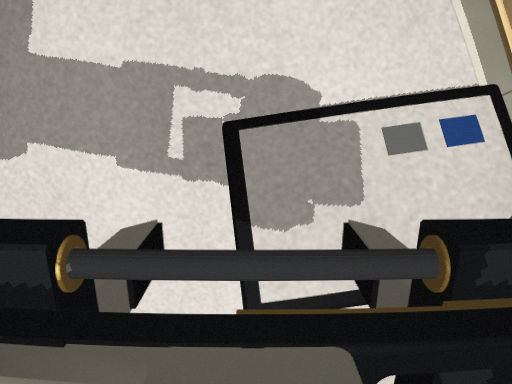

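```bash
python3 - <<'E'
from h import *
im=cv2.imread('pics/top0.png'); cv2.imwrite('pics/top0c.png',cv2.resize(im[120:265,180:350],None,fx=4.6,fy=4.1,interpolation=cv2.INTER_CUBIC)[:600])
im=cv2.imread('pics/scene0.png'); cv2.imwrite('pics/scene0c.png',cv2.resize(im[100:290,140:350],None,fx=3.1,fy=3.1,interpolation=cv2.INTER_CUBIC)[:600])
E
```

```text
(no output)
```

View pics/top0c.png

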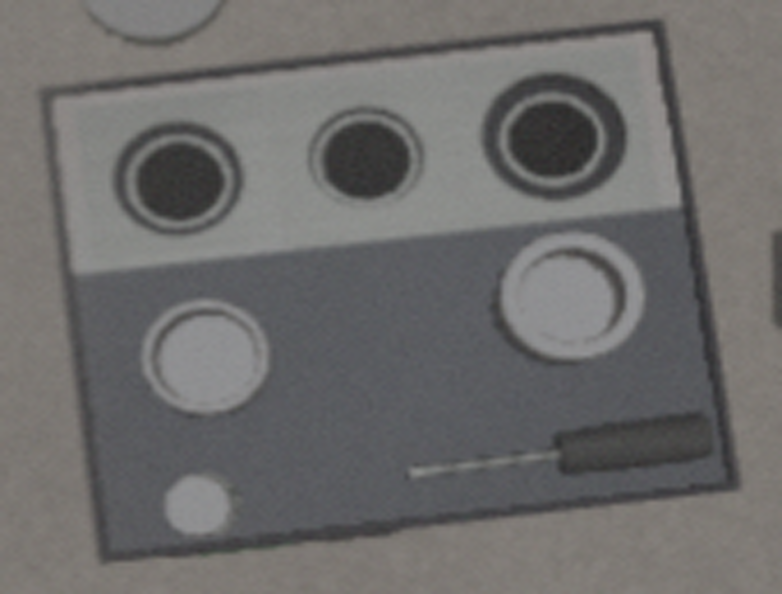

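View pics/scene0c.png

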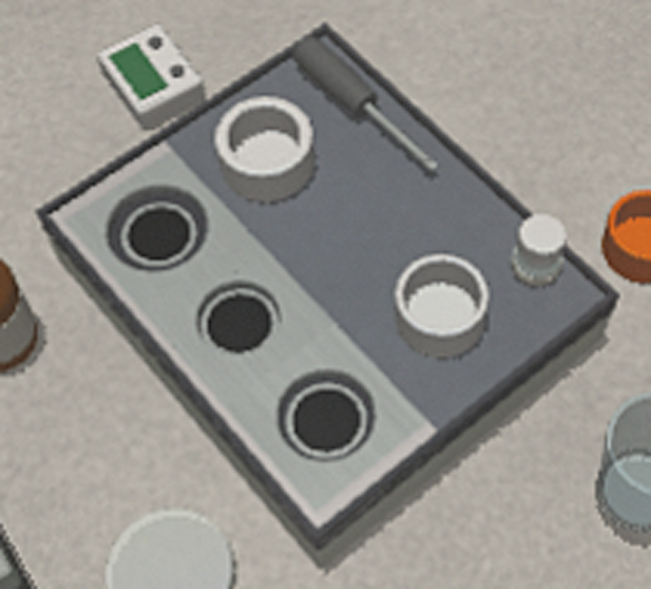

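```bash
cat >> h.py <<'E'
def unc(x,y): return (180+x/4.6-0.4, 120+y/4.1-0.4)
E
python3 - <<'E'
from h import *
from scipy.optimize import least_squares
ct=read_camera('top'); cs=read_camera('scene')
T=lambda x,y:unc(x,y); S=lambda x,y:(140+x/3.1-.35,100+y/3.1-.35)
for n,a,b in [('L',(179,178),(326,415)),('M',(367,159),(239,319)),('R',(554,136),(157,228))]:
    print(n,ray(ct,T(*a),.062),ray(cs,S(*b),.062))
print('corner',[ray(ct,T(*p),.068).round(4) for p in [(42,90),(660,22),(738,488),(102,560)]])
print('corner scene',[ray(cs,S(*p),.068).round(4) for p in [(320,540),(40,212),(325,25),(617,297)]])
print('caps top', ray(ct,T(206,356),.098),ray(ct,T(572,297),.098))
print('caps scene', ray(cs,S(442,298),.098),ray(cs,S(264,142),.098))
print('jar',ray(ct,T(198,505),.107),'driver',[ray(ct,T(*p),.065) for p in [(410,472),(556,455),(712,430)]])
s=telemetry.observe();print(s['time'])
E
```

```text
L [0.62380763 0.09499429 0.062     ] [0.6263142 0.0961531 0.062    ]
M [ 6.33021555e-01 -8.97673341e-05  6.20000000e-02] [0.63705469 0.0020609  0.062     ]
R [ 0.64481655 -0.09498544  0.062     ] [ 0.64774615 -0.09461417  0.062     ]
corner [array([0.6748, 0.1637, 0.068 ]), array([ 0.7091, -0.1504,  0.068 ]), array([ 0.4441, -0.1806,  0.068 ]), array([0.4097, 0.1345, 0.068 ])]
corner scene [array([0.6767, 0.1672, 0.068 ]), array([ 0.7119, -0.15  ,  0.068 ]), array([ 0.4473, -0.1802,  0.068 ]), array([0.4131, 0.1368, 0.068 ])]
caps top [0.51981605 0.07958386 0.098     ] [ 0.54888656 -0.09722542  0.098     ]
caps scene [0.52384034 0.08245231 0.098     ] [ 0.5552614 -0.0923042  0.098    ]
jar [0.43991463 0.0835693  0.107     ] driver [array([ 0.45603595, -0.0182705 ,  0.065     ]), array([ 0.46418533, -0.09085052,  0.065     ]), array([ 0.47662933, -0.16910547,  0.065     ])]
0.25
```

In the top picture the white cap-like things are: (225,207), the narrow-rimmed small cap on the left; (304,192), the wide-rimmed large cap on the right; and (223,243), the jar lid. The orange cap at (223,286) is a decoy, and it sits off the block. The seat widths measure 129, 114 and 145 crop px (left, middle, right), which matches 65, 57 and 73 mm. I therefore expect the small cap to fit left and the large cap to fit right. The crops above confirm this choice.

```bash
python3 -m creep '[0.065,0.0367,-0.049,-0.005,0.14, 0.065,0.0367,-0.049,-0.005,0.14, 0.065,0.0367,-0.049,-0.005,0.14, 0.065,0.0367,-0.049,-0.005,0.14, 0.065,0.0367,-0.049,-0.005,0, 0.065,0.0367,-0.049,-0.005,0, 0.065,0.0367,-0.049,-0.005,0, 0.065,0.0367,-0.049,-0.005,0, 0.065,0,0,0,0]' 10; python3 - <<'E'
from h import *
s=telemetry.observe();print(s)
E
```

```text
time: 1.38
tool_pos: [0.525, 0.0729, 0.2103]
tool_rot: [3.14, 0.002, -3.015]
contact_force: [0.1, 0.1, 0.0]
opening: 0.0078
{'time': 1.375, 'qpos': array([-0.00771449,  0.38675234,  1.57696407,  0.0019323 ,  1.175695  ,
       -1.70633257]), 'qvel': array([ 0.04400867, -0.02494621,  0.03491005,  0.03037979,  0.01764094,
        0.01043606]), 'joint_efforts': array([ -1.97806947, -43.42101574, -24.28866327,  -0.39698135,
        -0.20433909,  -0.41087978]), 'tool_pos': array([0.52501541, 0.07287467, 0.21033108]), 'tool_rot': array([ 3.14011862e+00,  2.40178655e-03, -3.01451447e+00]), 'contact_force': array([0.10577724, 0.10757826, 0.00245317]), 'torque': array([ 0.09100461,  0.06080278, -0.00385748]), 'opening': 0.007758848483113495}
```

```bash
python3 -m creep '[0.065,-0.003,0.008,-0.05,0, 0.065,0,0,0,0]'; python3 - <<'E'
from h import *
snap('wrist','w1.png')
c=snap('scene','s1.png'); im=c['image'][100:290,140:350,::-1]; cv2.imwrite('pics/s1c.png',cv2.resize(im,None,fx=3,fy=3))
E
```

```text
time: 1.62
tool_pos: [0.5216, 0.0813, 0.1598]
tool_rot: [3.14, 0.002, -3.016]
contact_force: [0.0, 0.0, -0.2]
opening: 0.0057
```

View pics/w1.png

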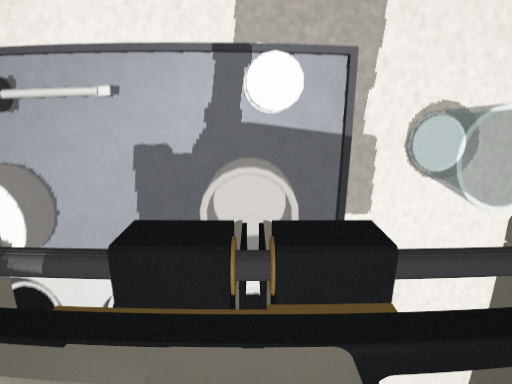

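View pics/s1c.png

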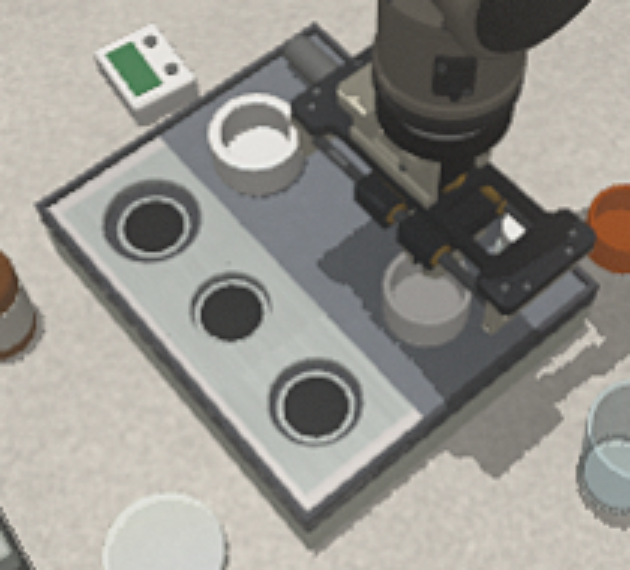

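```bash
python3 - <<'E'
from h import *
c=read_camera('wrist'); s=telemetry.observe(); p=s['tool_pos']; print(p)
a=ray(c,(201,208),.098);b=ray(c,(298.5,208),.098);print('L/R rim',a,b)
print('far rim',ray(c,(250,158),.098), ray(c,(250,167),.098))
for q in [[p[0],p[1],p[2]-.025],[.5218-.031,.081,.098],[.5218,.081,.098]]: print(proj(c,[q]))
im=c['image'][140:330,100:400,::-1]; cv2.imwrite('pics/w1c.png',cv2.resize(im,None,fx=2.6,fy=2.6))
E
```

```text
[0.52523278 0.08115575 0.16445985]
L/R rim [0.5237856  0.04952103 0.098     ] [0.51612338 0.11010234 0.098     ]
far rim [0.48858036 0.07605846 0.098     ] [0.49404157 0.0767404  0.098     ]
[[250.52473567 243.58443017]]
[[257.67859623 162.63086943]]
[[251.26035549 211.03436323]]
```

View pics/w1c.png

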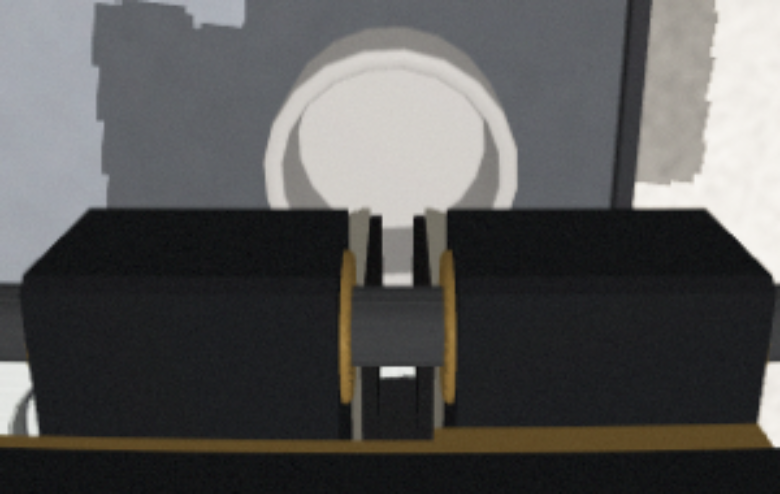

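```bash
python3 -m creep '[0.065,-0.004,-0.001,-0.01,0, 0.065,0,0,-0.012,0, 0.065,0,0,-0.012,0, 0.065,0,0,0,0]'; python3 -c "
from h import *
print(telemetry.observe()['tool_pos'])
snap('wrist','w2.png'); s=telemetry.observe(); print(s['tool_pos'],s['contact_force'],s['time'])"
```

```text
time: 2.28
tool_pos: [0.5219, 0.0808, 0.1312]
tool_rot: [-3.142, 0.018, -3.014]
contact_force: [-0.0, -0.4, 0.2]
opening: 0.0059
[0.52189235 0.08076811 0.13121928]
[0.52226991 0.08076988 0.13172669] [ 0.08780896  0.04881943 -0.85691307] 2.325
```

View pics/w2.png

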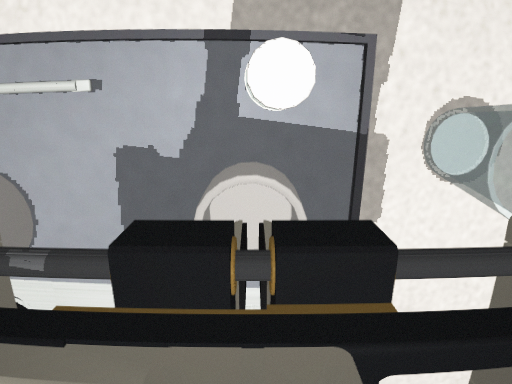

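```bash
python3 -m creep '[0.065,0,0,-0.012,0, 0.065,0,0,-0.012,0, 0.065,-0.001,0,-0.009,0, 0.065,0,0,0,0]'
```

```text
time: 2.82
tool_pos: [0.5212, 0.0807, 0.0962]
tool_rot: [-3.141, 0.019, -3.014]
contact_force: [-0.6, 0.3, 0.5]
opening: 0.0059
```

```bash
python3 -c "
from h import *
c=snap('scene','s3.png'); im=c['image'][100:290,140:350,::-1]; cv2.imwrite('pics/s3c.png',cv2.resize(im,None,fx=3,fy=3))
s=telemetry.observe(); print(s['tool_pos'],s['tool_rot'],s['contact_force'],s['time'])"
```

```text
[0.52149292 0.08069343 0.09662347] [-3.14139045  0.01950605 -3.01436301] [-0.17359297 -0.16147437 -0.31416115] 2.875
```

View pics/s3c.png

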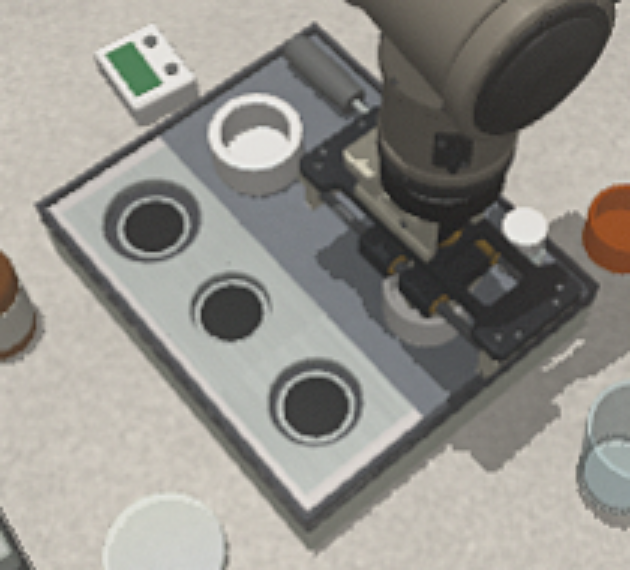

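```bash
python3 -m creep '[0.12,0,0,0,0, 0.2,0,0,0,0, 0.3,0,0,0,0, 0.3,0,0,0,0]' 3
```

```text
time: 3.38
tool_pos: [0.5219, 0.0807, 0.0973]
tool_rot: [-3.141, 0.021, -3.014]
contact_force: [0.1, 0.3, -1.2]
opening: 0.0132
```

```bash
python3 -m creep '[0.12,0,0,-0.0005,0, 0.12,0.004,0.0006,0,0, 0.12,0.01,0.0015,0,0, 0.12,0.01,0.0015,0,0, 0.12,0.01,0.0015,0,0, 0.12,0.01,0.0015,0,0, 0.12,0.01,0.0015,0,0, 0.12,0.01,0.0015,0,0, 0.12,0,0,0,0]' 3;python3 -c "
from h import *
c=snap('scene','s4.png'); im=c['image'][100:290,140:350,::-1]; cv2.imwrite('pics/s4c.png',cv2.resize(im,None,fx=3,fy=3))
s=telemetry.observe(); print(s['tool_pos'],s['tool_rot'],s['contact_force'],s['time'])"
```

```text
time: 4.5
tool_pos: [0.5918, 0.0911, 0.097]
tool_rot: [-3.141, 0.023, -3.014]
contact_force: [0.2, -0.0, -0.7]
opening: 0.0111
[0.59128678 0.09101035 0.09695229] [-3.14101554  0.02228803 -3.01429856] [-0.15098849 -0.29488537  0.65009497] 4.55
```

View pics/s4c.png

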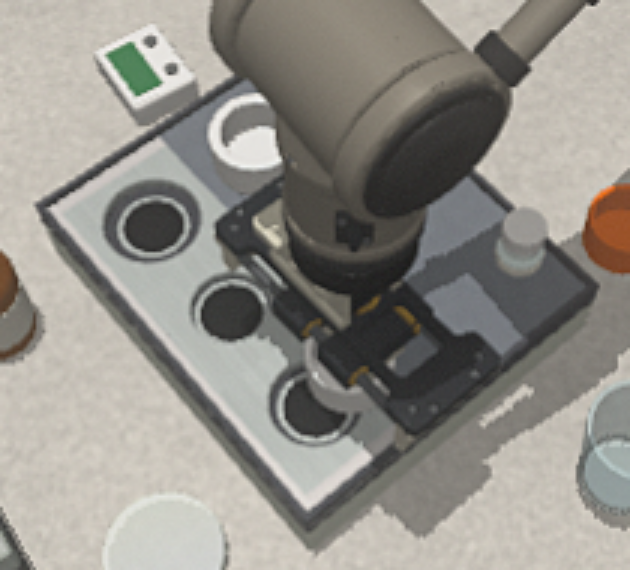

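Sliding works: the cap's leading edge is over the left seat at about (315,400). Continuing slowly.

```bash
python3 -m creep '[0.12,0.008,0.001,0,0, 0.12,0.007,0.001,0,0, 0.12,0.006,0.0008,0,0, 0.12,0.005,0.0007,0,0, 0.12,0.004,0.0006,0,0, 0.12,0.003,0.0004,0,0, 0.12,0,0,0,0]' 3;python3 -c "
from h import *
c=snap('scene','s5.png'); im=c['image'][100:290,140:350,::-1]; cv2.imwrite('pics/s5c.png',cv2.resize(im,None,fx=3,fy=3));snap('wrist','w5.png')
s=telemetry.observe(); print(s['tool_pos'],s['tool_rot'],s['contact_force'],s['time'])"
```

```text
time: 5.42
tool_pos: [0.6263, 0.0954, 0.097]
tool_rot: [-3.141, 0.022, -3.014]
contact_force: [0.5, -0.8, -0.2]
opening: 0.0109
[0.62594687 0.0955324  0.09696692] [-3.14083519  0.02164106 -3.01450832] [ 0.0424238  -0.45456748 -0.2459627 ] 5.525
```

View pics/s5c.png

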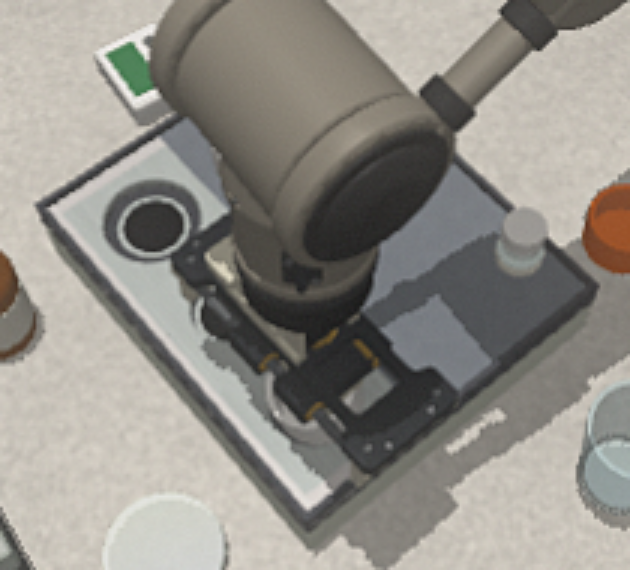

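View pics/w5.png

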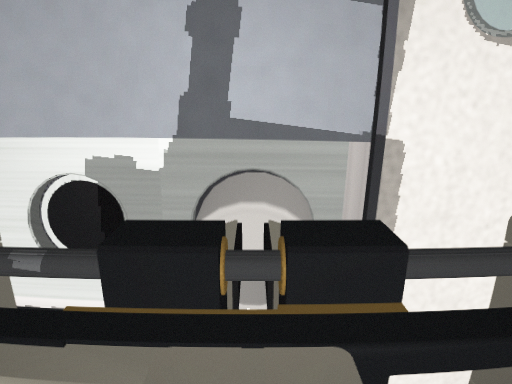

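```bash
python3 -c "
from h import *
im=cv2.imread('pics/w5.png')[130:320,130:380]; cv2.imwrite('pics/w5c.png',cv2.resize(im,None,fx=3,fy=3,interpolation=cv2.INTER_CUBIC))
im=cv2.imread('pics/s5.png')[205:265,215:285]; cv2.imwrite('pics/s5d.png',cv2.resize(im,None,fx=8,fy=8,interpolation=cv2.INTER_CUBIC))"
```

```text
(no output)
```

View pics/w5c.png

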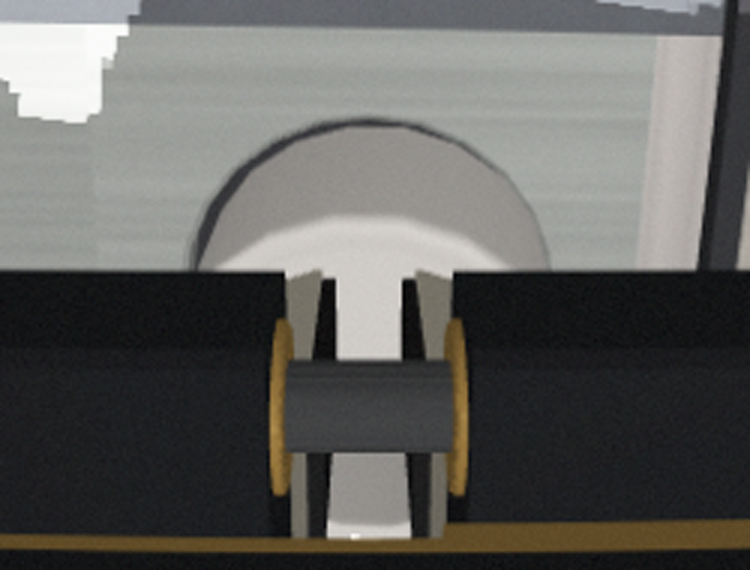

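View pics/s5d.png

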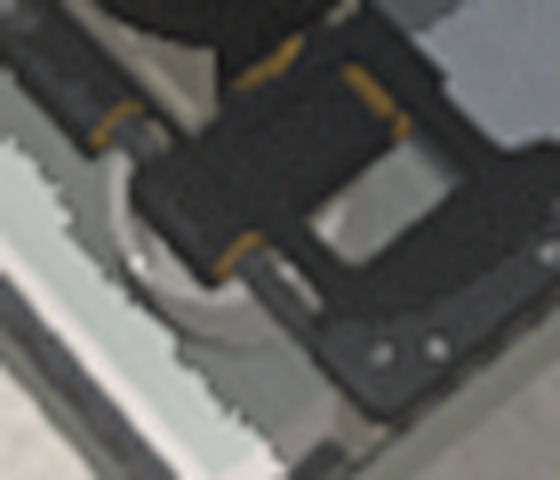

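```bash
python3 -m creep '[0.07,0,0,0,0, 0.07,0,0,0.005,0, 0.07,0,0,0.015,0, 0.07,0,0,0.03,0, 0.07,0,0,0.04,0, 0.07,0.03,0,0.02,0, 0.07,0.04,0,0,0, 0.07,0,0,0,0]' 3;python3 -c "
from h import *
snap('wrist','w6.png');c=snap('scene','s6.png'); im=c['image'][100:290,140:350,::-1]; cv2.imwrite('pics/s6c.png',cv2.resize(im,None,fx=3,fy=3));c=snap('top','t6.png')
s=telemetry.observe(); print(s['tool_pos'],s['tool_rot'],s['contact_force'],s['time'])"
```

```text
time: 6.52
tool_pos: [0.6966, 0.0962, 0.2183]
tool_rot: [-3.141, 0.027, -3.014]
contact_force: [-0.8, -0.9, -0.8]
opening: 0.0066
[0.69440291 0.09654773 0.21841715] [-3.14127933  0.0248055  -3.01348051] [-0.64305357 -0.12905357  0.21270367] 6.675
```

View pics/w6.png

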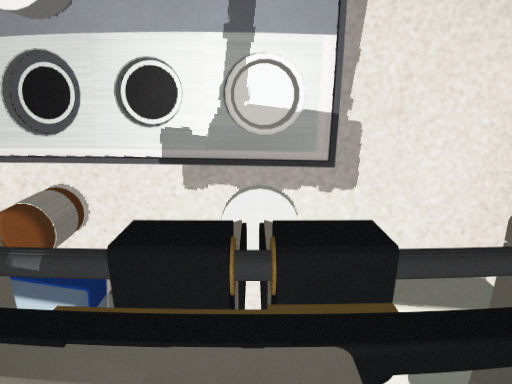

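View pics/s6c.png

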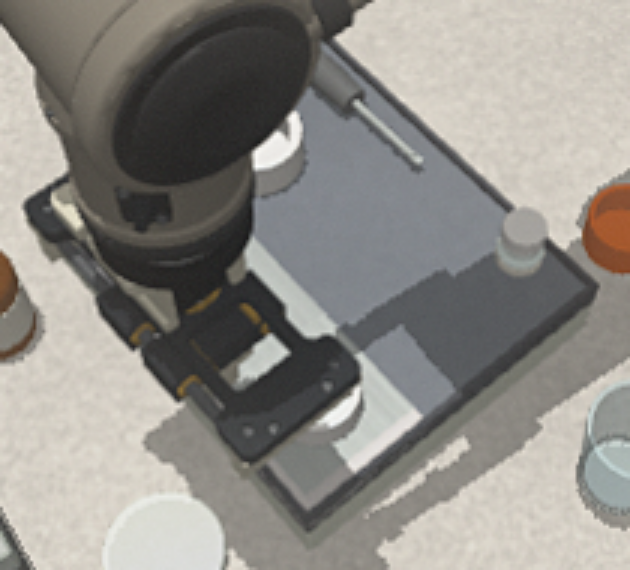

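```bash
python3 -c "
from h import *
im=cv2.imread('pics/w6.png')[30:170,170:350]; cv2.imwrite('pics/w6c.png',cv2.resize(im,None,fx=4,fy=4,interpolation=cv2.INTER_CUBIC))"
```

```text
(no output)
```

View pics/w6c.png

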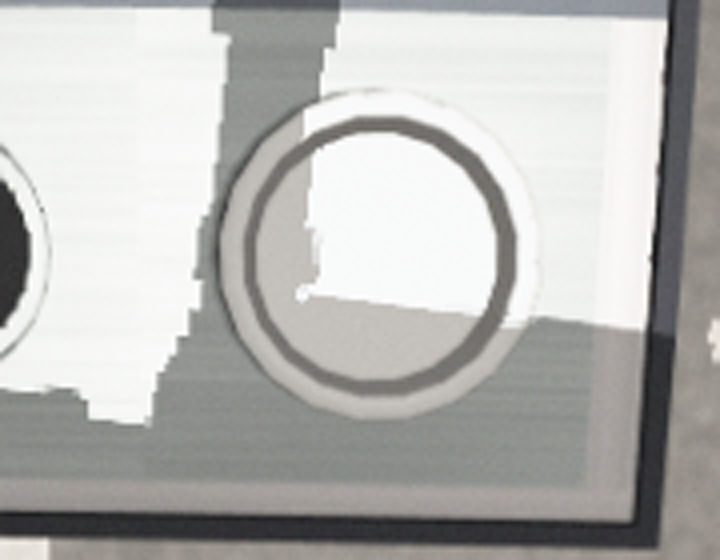

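```bash
python3 -c "
from h import *
c=read_camera('wrist')
P=lambda x,y:(170+x/4-.4,30+y/4-.4)
for z in (.088,.098,.062):
  a=ray(c,P(219,254),z);b=ray(c,P(541,254),z);t=ray(c,P(378,88),z);d=ray(c,P(378,420),z);print(z,np.linalg.norm(a-b),np.linalg.norm(t-d),(a+b)/2,(t+d)/2)
# scale check on middle seat in w6: deck corners
print([ray(c,p,.062) for p in [(43,92),(151,91)]])
s=telemetry.observe(); print(s['tool_pos'],s['time'])
"
```

```text
0.088 0.0612004337703048 0.061481679172353816 [0.61980937 0.09708896 0.088     ] [0.62068272 0.09680476 0.088     ]
0.098 0.05886330190028276 0.05913380705831826 [0.61992129 0.09674814 0.098     ] [0.62076129 0.0964748  0.098     ]
0.062 0.06727697663236208 0.06758614666884624 [0.61951836 0.09797508 0.062     ] [0.62047843 0.09766267 0.062     ]
[array([ 0.64016324, -0.0918906 ,  0.062     ]), array([0.62946411, 0.00311082, 0.062     ])]
[0.69422366 0.09656024 0.21832008] 6.725
```

```bash
python3 -m creep '[0.065,-0.0355,-0.0478,0,0, 0.065,-0.0355,-0.0478,0,0, 0.065,-0.0355,-0.0478,-0.01,0, 0.065,-0.0355,-0.0478,-0.02,0, 0.065,0,0,-0.02,0, 0.065,0,0,0,0]' 3;python3 -c "
from h import *
snap('wrist','w7.png')
im=cv2.imread('pics/w7.png')[100:300,130:380]; cv2.imwrite('pics/w7c.png',cv2.resize(im,None,fx=3,fy=3,interpolation=cv2.INTER_CUBIC))
s=telemetry.observe(); print(s['tool_pos'],s['tool_rot'],s['contact_force'],s['time'])"
```

```text
time: 7.48
tool_pos: [0.5426, -0.096, 0.1689]
tool_rot: [-3.141, 0.024, -3.011]
contact_force: [0.2, 0.2, -0.6]
opening: 0.0062
[ 0.54335348 -0.09610745  0.16985601] [-3.13989008  0.02548989 -3.01073308] [0.07789742 0.06601589 0.52217128] 7.525
```

View pics/w7c.png

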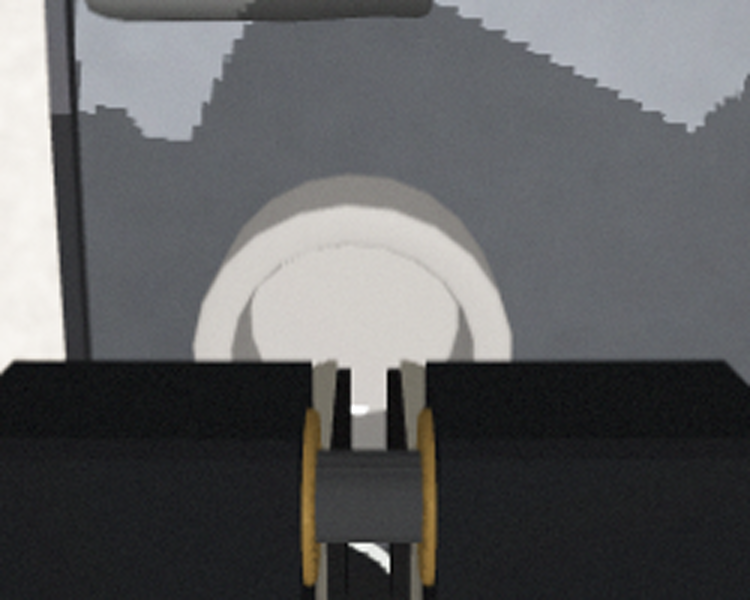

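```bash
python3 -c "
from h import *
c=read_camera('wrist')
P=lambda x,y:(130+x/3-.33,100+y/3-.33)
print(ray(c,P(352,206),.098), [ray(c,P(x,345),.098) for x in (193,352,512)])
pts=np.array([ray(c,P(*p),.098)[:2] for p in [(193,345),(200,310),(230,262),(280,222),(352,206),(430,222),(480,264),(506,310),(512,345)]])
A=np.c_[2*pts,np.ones(len(pts))];q=np.linalg.lstsq(A,(pts**2).sum(1),rcond=None)[0];print(q[:2],np.sqrt(q[2]+q[0]**2+q[1]**2))
print(telemetry.observe()['tool_pos'])
"
```

```text
[ 0.5158931 -0.1024023  0.098    ] [array([ 0.55086718, -0.13270035,  0.098     ]), array([ 0.54631495, -0.09854322,  0.098     ]), array([ 0.54181406, -0.06422398,  0.098     ])]
[ 0.55023014 -0.09774646] 0.03478185498654205
[ 0.54427127 -0.0958308   0.17038568]
```

```bash
python3 -m creep '[0.02,0.0075,-0.0005,-0.01,0, 0.02,0,0,-0.015,0, 0.02,0,0,-0.013,0, 0.02,0,0,0,0]' 3; python3 -m creep '[0.02,0,0,-0.008,0, 0.02,0,0,-0.01,0, 0.02,0,0,-0.01,0, 0.02,0,0,0,0]' 3
```

```text
time: 8.07
tool_pos: [0.5534, -0.0946, 0.1305]
tool_rot: [-3.139, 0.028, -3.007]
contact_force: [1.1, 0.5, -0.0]
opening: 0.0017
time: 8.57
tool_pos: [0.5533, -0.0945, 0.1004]
tool_rot: [-3.139, 0.028, -3.007]
contact_force: [0.1, 0.1, 0.3]
opening: 0.0013
```

Inserted without contact. Now I'll expand the fingers gently to centre on the cap, relax them slightly, and slide.

```bash
python3 -m creep '[0.1,0,0,-0.003,0, 0.2,0,0,0,0, 0.3,0,0,0,0, 0.3,0,0,0,0, 0.3,0,0,0,0]' 3;python3 -c "
from h import *
c=snap('scene','s8.png'); im=c['image'][100:290,140:350,::-1]; cv2.imwrite('pics/s8c.png',cv2.resize(im,None,fx=3,fy=3))
s=telemetry.observe(); print(s['tool_pos'],s['tool_rot'],s['contact_force'],s['time'])"
```

```text
time: 9.2
tool_pos: [0.5535, -0.0947, 0.0977]
tool_rot: [-3.139, 0.029, -3.007]
contact_force: [0.0, -0.3, -1.2]
opening: 0.0137
[ 0.55353007 -0.09466089  0.09766216] [-3.13853695  0.02884552 -3.00659266] [ 0.60008232 -0.73099633 -1.43148393] 9.25
```

View pics/s8c.png

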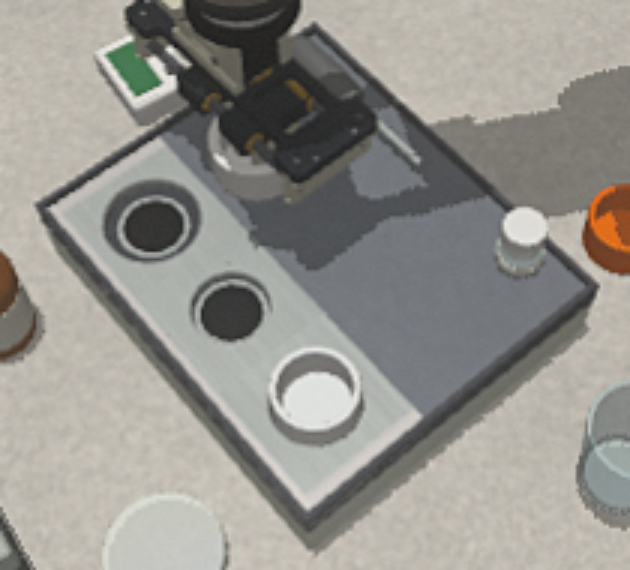

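```bash
python3 -m creep '[0.12,0,0,-0.0005,0, 0.12,0.004,0,0,0, 0.12,0.01,0,0,0, 0.12,0.01,0,0,0, 0.12,0.01,0,0,0, 0.12,0.01,0,0,0, 0.12,0.01,0,0,0, 0.12,0.008,0,0,0, 0.12,0.007,0,0,0, 0.12,0,0,0,0]' 3
```

```text
time: 10.5
tool_pos: [0.6286, -0.0947, 0.0974]
tool_rot: [-3.138, 0.031, -3.006]
contact_force: [1.2, 0.0, -0.0]
opening: 0.0113
```

```bash
python3 -m creep '[0.12,0.005,0,0,0, 0.12,0.004,0,0,0, 0.12,0.003,0,0,0, 0.12,0.003,0,0,0, 0.12,0.002,0,0,0, 0.12,0,0,0,0]' 3;python3 -c "
from h import *
snap('wrist','w9.png')
im=cv2.imread('pics/w9.png')[130:320,130:380]; cv2.imwrite('pics/w9c.png',cv2.resize(im,None,fx=3,fy=3,interpolation=cv2.INTER_CUBIC))
s=telemetry.observe(); print(s['tool_pos'],s['tool_rot'],s['contact_force'],s['time'])"
```

```text
time: 11.25
tool_pos: [0.6466, -0.0953, 0.0976]
tool_rot: [-3.137, 0.031, -3.007]
contact_force: [1.2, -2.7, -0.8]
opening: 0.0107
[ 0.64659937 -0.09539667  0.09765929] [-3.13684261  0.03098894 -3.00667328] [ 1.08772668 -2.15458056 -0.31269797] 11.3
```

View pics/w9c.png

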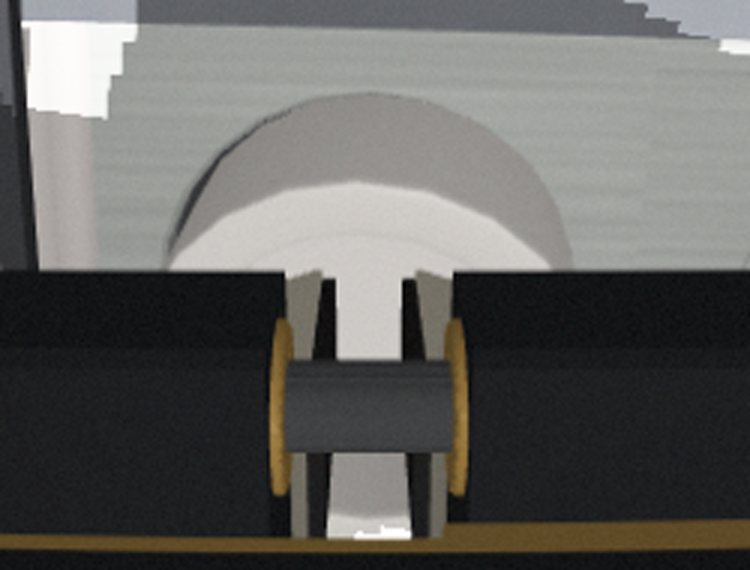

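```bash
python3 -m creep '[0.05,0,0,0,0, 0.05,0,0,0,0, 0.05,0,0,0.005,0, 0.05,0,0,0.015,0, 0.05,0,0,0.03,0, 0.05,0,0,0.045,0, 0.05,0,0,0.03,0, 0.05,0.045,0.0,0,0, 0.05,0.03,0,0,0, 0.05,0,0,0,0]' 3;python3 -c "
from h import *
snap('wrist','w10.png')
im=cv2.imread('pics/w10.png')[0:250,0:400]; cv2.imwrite('pics/w10c.png',cv2.resize(im,None,fx=2,fy=2,interpolation=cv2.INTER_CUBIC))
s=telemetry.observe(); print(s['tool_pos'],s['tool_rot'],s['contact_force'],s['time'])"
```

```text
time: 12.55
tool_pos: [0.722, -0.0943, 0.2361]
tool_rot: [-3.136, 0.037, -3.007]
contact_force: [-0.5, -0.1, -0.8]
opening: 0.0041
[ 0.72121369 -0.09433176  0.23624114] [-3.13578638  0.03605398 -3.00677802] [-0.36983508 -1.01242889 -0.68318812] 12.6
```

View pics/w10.png

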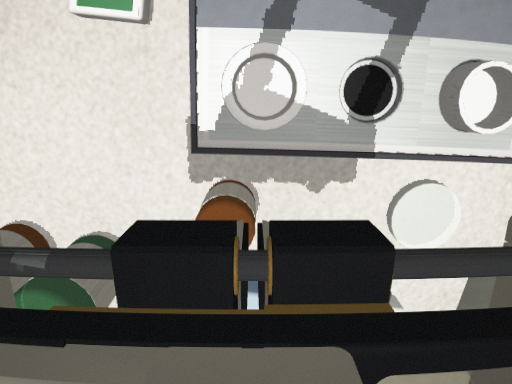

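```bash
python3 -m creep '[0.05,-0.02,0.055,0.03,0, 0.05,-0.03,0.055,0.01,0, 0.05,-0.04,0.048,0,0, 0.05,-0.04,0.045,0,0, 0.05,-0.04,0.045,0,0, 0.05,-0.04,0.045,0,0, 0.05,-0.04,0.045,0,0, 0.05,-0.04,0.045,0,0, 0.05,-0.04,0.045,0,0, 0.05,-0.04,0.045,0,0, 0.05,0,0,0,0]' 3;python3 -c "
from h import *
im=cv2.imread('pics/w10.png')[20:160,180:350]; cv2.imwrite('pics/w10c.png',cv2.resize(im,None,fx=4,fy=4,interpolation=cv2.INTER_CUBIC))
c=snap('scene','s11.png'); im=c['image'][100:290,140:350,::-1]; cv2.imwrite('pics/s11c.png',cv2.resize(im,None,fx=3.1,fy=3.1,interpolation=cv2.INTER_CUBIC))
c=snap('top','t11.png'); im=c['image'][120:265,180:350,::-1]; cv2.imwrite('pics/t11c.png',cv2.resize(im,None,fx=4.6,fy=4.1,interpolation=cv2.INTER_CUBIC))
s=telemetry.observe(); print(s['tool_pos'],s['time'])"
```

```text
time: 13.98
tool_pos: [0.3273, 0.3796, 0.2799]
tool_rot: [-3.139, 0.038, -3.011]
contact_force: [0.1, -0.6, -0.0]
opening: 0.0047
[0.33003707 0.37757561 0.27984006] 14.075
```

View pics/s11c.png

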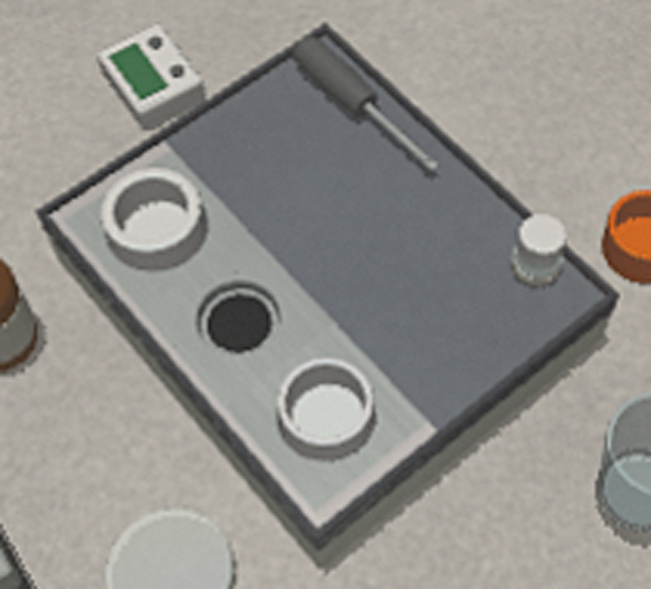

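View pics/t11c.png

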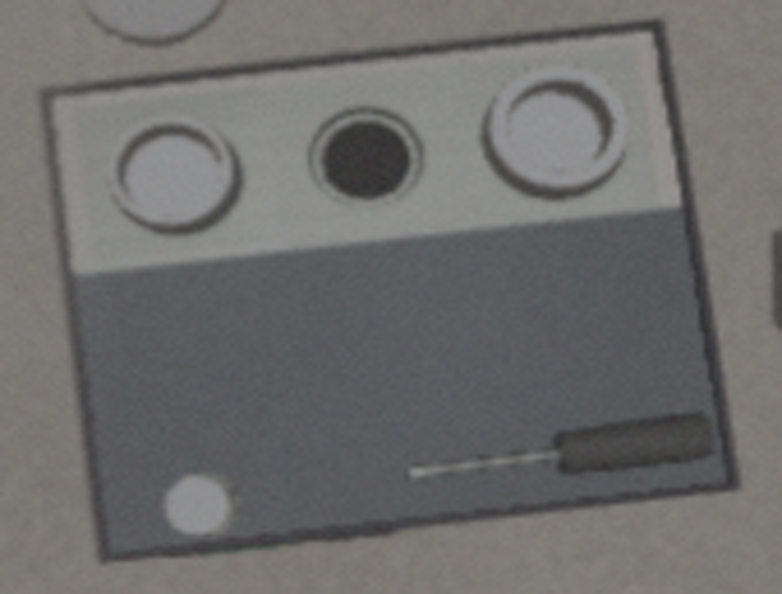

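View pics/w10c.png

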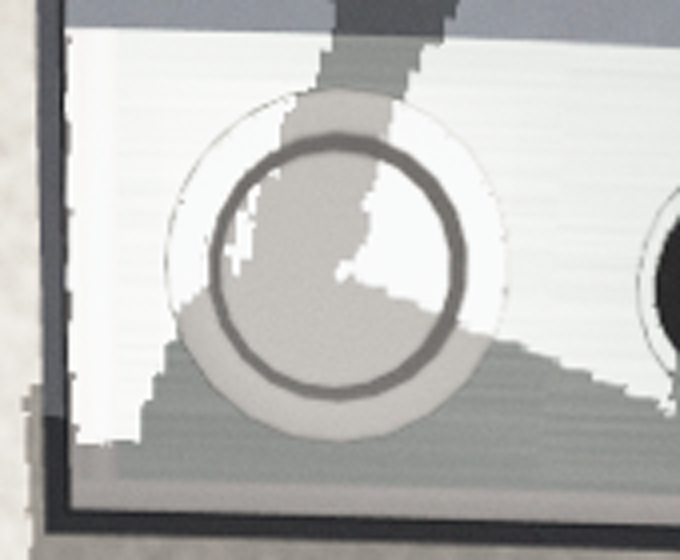

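```bash
python3 - <<'E'
from h import *
for n,W in [('scene',{'L':(.6263,.0962),'R':(.6477,-.0946)}),('top',{'L':(.6238,.0950),'R':(.6448,-.0950)})]:
    c=read_camera(n)
    im0=c['image'][:,:,::-1].copy()
    x0,y0,w,h=(140,100,210,190) if n=='scene' else (180,120,170,145)
    k=8
    outs=[]
    for name,r in [('L',.031),('R',.035)]:
        cx,cy=proj(c,[[*W[name],.088]])[0]; a,b=int(cx)-24,int(cy)-24
        for z,col in [(.088,(0,200,0)),(.098,(0,0,255))]:
            im=cv2.resize(im0[b:b+48,a:a+48],None,fx=k,fy=k,interpolation=cv2.INTER_CUBIC) 
            t=np.linspace(0,2*np.pi,60)
            p=proj(c,np.c_[W[name][0]+r*np.cos(t),W[name][1]+r*np.sin(t),0*t+z])
            cv2.polylines(im,[np.round((p-[a,b]+.5)*k).astype(int)],True,col,1); outs.append(cv2.resize(im,(290,290)))
    cv2.imwrite(f'pics/chk_{n}.png',np.vstack([np.hstack(outs[:2]),np.hstack(outs[2:])]))
E
```

```text
(no output)
```

View pics/chk_scene.png

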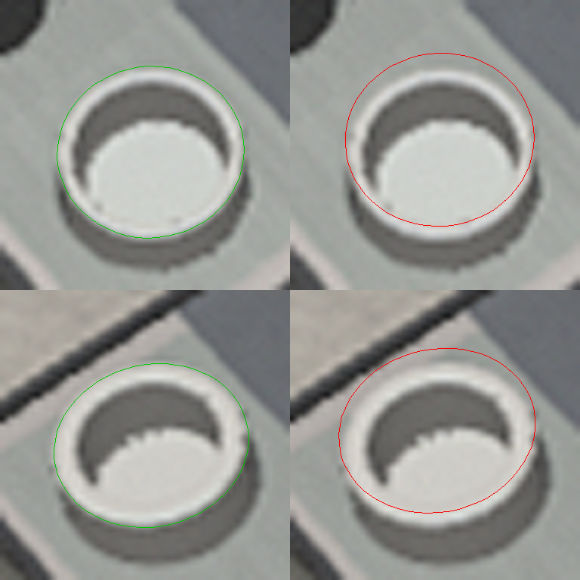

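View pics/chk_top.png

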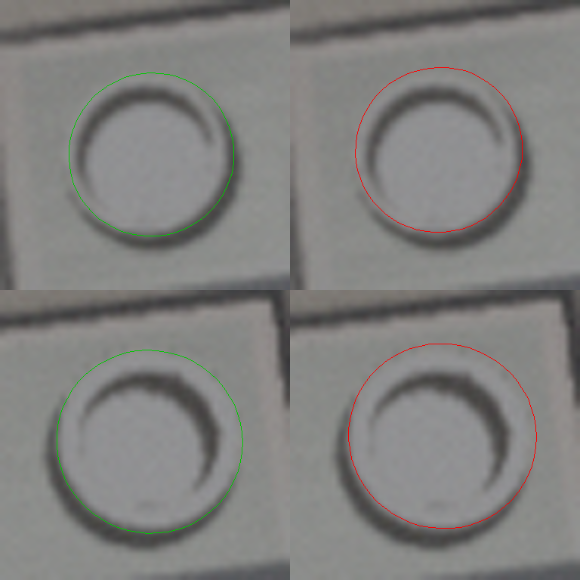

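The rims match the "home" height (green outline) in both cameras and not the on-deck height (red). The caps sit flat, the middle tube is open, and the bystanders are where they were. Handing in.

```bash
python3 -c "
from cell import workorder; print(workorder.hand_in())"
```

```text
the job is handed in; nothing more can be done
None
```

Both white caps are in their seats: the small cap in the left seat (65 mm) and the large cap in the right seat (73 mm). The middle tube (57 mm) is open. I slid each cap over the deck with the fingertips in its recess, without lifting it. I judged the seat widths from the first pictures, so each cap went straight to its own seat and dropped in on the first try.

- **Seating:** in the scene and top cameras both rims matched the fully home height (88 mm above the table) and not the on-deck height (98 mm). Both caps looked flat and centred.
- **Surroundings:** on the block, the jar and driver look as they did at the start. The table items are in the same place where they show in my last crops; the amber bottle, dish and beaker show only partly. I did not compare the full pictures again.
- **Limits:** I was clear of everything at about 14 s. The readings I took during the moves showed a wrist force of no more than about 3 N.
- **Disagreements:** the cameras differed by 2–6 mm on positions, so I averaged them. Expanding the fingers gently in each recess centred each cap, and the tool position then agreed with that average to within about 2 mm. The tool also leaned by up to 0.04 rad, with no visible effect.

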